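# Draw the paperweight from under the pile of boxes and weigh down the sheet

## Task

The sheet of paper still needs its second jade paperweight, which is at the very bottom of the pile of boxes on the bamboo riser, one end just sticking out under the steel guard rail. Draw it out under the rail without unstacking or upsetting the pile, which should settle onto the shelf behind the rail with the porcelain jar still upright on top; it is heavy stone, so keep it level and do not let its tail drop as it comes off the shelf. Then lay it flat and straight across the head (the far end) of the sheet, as its twin lies across the foot, setting it down rather than dropping it, and leave everything else on the desk alone.

Things in the scene. Friction and masses are not known exactly. Their poses are not given: they have to be found in the camera images.
- weight_center (a point): Centre (half-way up) of the wanted paperweight: solid pale-green jade bar 300 long (x) x 50 x 20 mm high (z up), 0.6 to 0.94 kg. At the start it lies flat on the riser's shelf under the pile, nearly square to the rail; its -x end sticks out 24 to 32 mm past the shelf's front edge. Let go with its centre up to 40 mm past that edge, it stays level: the pile holds its tail down.
- riser: Fixed bamboo desk riser. Origin on the desk under its centre; its front faces its own -x (roughly world +y), the way the paperweight comes out. Shelf 280 mm deep (x -140 to 140) x 360 mm wide (y), its top 75 mm above the desk; open desk in front of it.
- rail_mid (a point): Middle of the lower of the two 6 mm rods of the steel guard rail along the shelf's front edge (riser x -136 mm), on its axis: underside 26 mm above the shelf, upper rod's top 52 mm. The paperweight passes under with 6 mm to spare, the lowest box does not: the pile rides up to 15 mm, meets the rail and stays; it rocks back as the tail passes its middle, and ends 20 mm lower on the shelf.
- box_low: Lowest box of the pile, dark blue lid, 250 (x) x 78 x 40 mm, about 0.22 kg, lying on the paperweight with its long side along it. Origin at the centre of its underside. Its front end stands 3 to 16 mm behind the rail at the start.
- box_mid: Middle box, red lid, 240 (x) x 76 x 34 mm, about 0.18 kg. Origin at the centre of its underside.
- box_top: Top box, violet lid, 230 (x) x 74 x 30 mm, 0.15 kg, pushed forward: its front end overhangs the rail and the shelf's edge by up to about 20 mm, close over the end of the paperweight, its underside 94 and top 124 mm above the shelf. Origin at the centre of its underside.
- jar: White porcelain seal-paste jar with a blue lid, 60 mm across, 37 mm high, 0.17 kg, standing on the top box. Origin at the centre of its underside.
- sheet: Cream sheet of paper lying flat on the felt (no thickness to speak of, fixed), 280 mm (x, foot to head) x 340 mm (y). Origin at its centre on the desk surface; +x points to its head, roughly away from the robot.
- sheet_head (a point): Where the paperweight's middle belongs: on the desk surface, on the sheet's middle line, 35 mm in from its head edge (105 mm from the sheet's centre). The paperweight lies along the sheet's y axis, either way round. Nothing stands between it and the riser.
- twin_center (a point): Centre of the twin paperweight (same bar), lying across the foot of the sheet. Leave it.
- seal: Marble seal stone, 26 mm square, 62 mm high, standing on the riser to one side of the pile (riser y about +135 mm). Leave it.
- inkstone: Black inkstone 100 x 150 x 28 mm, on the desk in the far row. Leave it.
- bowl: Black bowl, 124 mm across, 45 mm high, far row. Leave it.
- cup: White cup, 72 mm across, 85 mm high, far row. Leave it.
- ink_bottle: Black bottle with green cap, 60 mm across, 130 mm high, far row. Leave it.
- paste_bottle: White and yellow bottle with yellow cap, 56 mm across, 120 mm high, far row. Leave it.
Not all that is in view belongs to the job. Several things have the shape of the jar; the one meant has the colours described above.

How it is judged:
By the outcome, as a careful person would: the job done as asked, in the order asked, and still so for the second after the job is handed in, with the robot touching nothing.
It also fails if it takes over 54 s, if anything falls off the work surface, if the arm or the gripper's body presses on something with over 40 N, if the wrist force passes 120 N, or if a joint passes its speed limit or range.

## Robot

A 6-joint arm with a two-finger parallel gripper is mounted at the origin on the work surface. World frame = base frame: x ahead of the robot, y to its left, z up, the work surface at z = 0. Lengths are in m, angles in rad, forces in N, time in s.
With the tool pointing down it reaches from about 0.325 to 0.9 m from the base axis. Payload 3.5 kg.
Tool frame: the origin (TCP) lies at the very end of the fingers, on their centre line; the grasp point (between the pads) lies 19 mm behind it (grip_depth is the distance from the TCP to the grasp point, in m); z points along the fingers, y is the line along which they close (so a half turn about z gives the same grasp; the last joint's range is limited). The gripper opens to 85 mm and grips with 20 to 120 N. Pads are 22 mm wide; open, the fingers measure 114 mm over their backs; the gripper's body (76 mm by 85 mm) begins 54 mm behind the grasp point. The pads swing forward as they close: fully open they stand 13 mm farther back than shut.
Start: joints at [-1.332, 0.276, -0.026, 1.268, 0, 1.467], TCP at [0.209, -0.589, 0.231] pointing down, gripper open.
Joint ranges: [-3.12, 3.12], [-0.85, 1.88], [-1.08, 1.24], [-1.95, 2.15], [-1.57, 1.53], [-3.14, 3.14]. Speed limits (rad/s): [2.57, 2.57, 3.14, 3.14, 3.14, 3.14].

## Interface

Orientations are given as a unit quaternion [w, x, y, z].
In Python, from station import read_state, capture, camera_info, finish_job, grip_depth gives the robot as it stands. The module is installed in compiled form; this text tells all that it offers.
- The arm moves only by the tool servo_tool, never from a script. Its argument "motion" is a list of rows, each a list of 3 entries, a list of its own where there are three numbers: the shift along the tool's x, y, z in mm, then the turn, a rotation vector about the tool's x, y, z in rad, then the closure in counts, from 0 (fully open) to 255 (shut). A call has 1 to 12 rows; each row is the pose to reach, as a shift and turn from the pose commanded when the call began, along the tool's axes at that moment; what a row does not reach only later rows make up. A row lasts 1/10 s, in which the tool goes at most 50 mm and 8.59 degrees, less where a joint would pass 70% of its speed; a pose out of reach is approached as far as the arm can. A call with a gripper value outside its range is refused whole. The fingers move at their own pace and stop on an object; "force" is the grip in N (left out, the last holds). Time passes only in rows, so rows that repeat a pose let the fingers close. It gives the time, the measured TCP pose, the force, the opening and the grip force at its end, in the units of the state.
- read_state(): the state, without advancing time (a new reading comes with each control period).
- capture(name): name is "side" or "top" or "wrist"; returns the picture (384x512x3 uint8, red, green, blue); there is no depth.
- camera_info(name): a dict with "intrinsics" (3x3 intrinsics, pixels), "k1" (the pictures are not rectified: a ray, as slopes to the right and down, at radius r is drawn at 1 + k1 r^2 times it, then the intrinsics apply), "origin" and "rotation" of the camera in the world. Camera axes: x right, y down, z forward; pixel columns grow to the right and rows downward; lengths in m; the calibration is good to about 2 mm. A picture is of the moment at which its call begins: read the wrist's pose just before it. camera_info takes no time and is no camera call; for the wrist camera it gives the pose at the moment of the call.
- finish_job(): hands the job in; it is judged then, once.
The state is a dict: "time": time; "joints": joint angles; "dq": joint speeds; "effort": joint torques, N m; "eef_pos": TCP position; "orientation": TCP orientation; "wrist_force": force on the tool from outside, world axes, zero at the start; "torque": the same for the moment, N m; "opening": finger opening in m; "grip_force": force on a finger pad.
Only numpy, scipy, OpenCV 4.12 (cv2) and the standard library are available. Lean on these libraries where they do the work, as an engineer would, in place of code of your own. Each camera call takes 0.05 s, during which the arm holds its last target. There are 200 camera calls.

## Working session

There is one attempt and no reset: what is moved stays moved. The work goes in short steps, Python scripts to look and compute and a tool call to move; the robot and the scene stay as the last step left them, time stands still between calls to the robot, and variables do not carry over. Pictures are saved under pics/ and viewed, at most 10 in all, crops included, and the job is handed in when it is done.

Besides the shell and the picture viewer there is one more tool, called after "Emit:" as a command line: name --argument value ..., lists and objects as JSON in quotes. servo_tool: Moves the arm, as the interface text tells. Its arguments: {"type":"object","properties":{"motion":{"type":"array"},"force":{"type":"number"}},"required":["motion"]}

```bash
mkdir -p pics; python3 - <<'E'
from station import *
import cv2,numpy as np
print(read_state(),grip_depth)
for n in("side","top"):
    cv2.imwrite(f"pics/{n}0.png",capture(n)[:,:,::-1]); print(n,camera_info(n))
E
```

```text
{'time': 0.0, 'joints': array([-1.33238061e+00,  2.77167650e-01, -2.79065075e-02,  1.26799497e+00,
        7.58526653e-06,  1.46742279e+00]), 'dq': array([-9.26169550e-04, -3.97231418e-04,  4.32767440e-04, -8.69448219e-05,
       -2.75036600e-05, -7.65346876e-04]), 'effort': array([ 5.32414765e-05, -4.45505869e+01,  2.95203567e+01,  1.63760455e-02,
        3.83752592e-05, -1.63580999e-06]), 'eef_pos': array([ 0.20930461, -0.58807521,  0.23012611]), 'orientation': array([-1.13406612e-03,  9.85432382e-01,  1.70063897e-01, -7.28886712e-05]), 'wrist_force': array([ 0.42972751, -0.04382322, -0.13194819]), 'torque': array([ 0.00853203, -0.02633759, -0.06121868]), 'grip_force': 0.0, 'opening': 0.08530832546838359} 0.0187
side {'intrinsics': array([[366.51723247,   0.        , 245.35559895],
       [  0.        , 366.51723247, 193.68463373],
       [  0.        ,   0.        ,   1.        ]]), 'k1': -0.06632295968635836, 'origin': array([ 0.01578257, -1.08005055,  0.94021538]), 'rotation': array([-0.4490864 ,  0.86037783, -0.2077274 ,  0.1221504 ])}
top {'intrinsics': array([[388.2143959 ,   0.        , 264.81306685],
       [  0.        , 388.2143959 , 197.1269207 ],
       [  0.        ,   0.        ,   1.        ]]), 'k1': 0.04445845247774804, 'origin': array([ 0.43112528, -0.05339921,  1.30065867]), 'rotation': array([-0.04665262,  0.70691923, -0.70385353,  0.05175848])}
```

```bash
python3 - <<'E'
import cv2
for n in("side","top"):
    cv2.imwrite(f"pics/{n}0b.png",cv2.resize(cv2.imread(f"pics/{n}0.png"),(800,600),interpolation=cv2.INTER_CUBIC))
E
```

```text
(no output)
```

View pics/side0b.png

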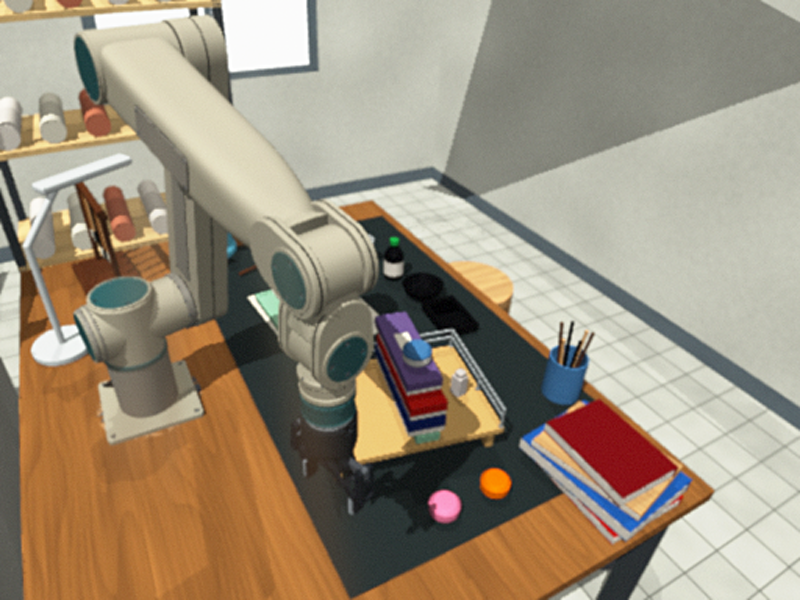

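View pics/top0b.png

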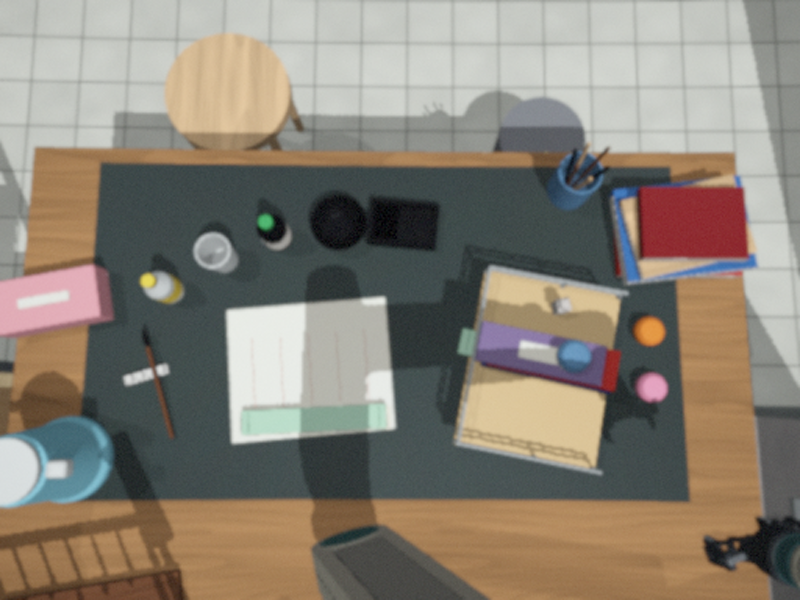

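The top view (800x600) shows the pile at (545,355). The jade end sticks out at (468,343), the sheet's corners are (226,310), (386,297), (395,429) and (231,443), and the twin is at (314,419). There are three jar shapes: a blue-lidded one on the violet box (575,355), an orange one (650,330) and a pink one (652,387). The blue and white one on the pile is the jar meant; the other two are left alone.

```bash
cat > h.py <<'E'
import numpy as np,cv2
from scipy.spatial.transform import Rotation as R
from station import *
def rot(q): return R.from_quat(np.r_[q[1:],q[0]])
def pix(ci,uv,z):
    K=ci["intrinsics"];k=ci["k1"];uv=np.atleast_2d(np.float64(uv))
    d=cv2.undistortPoints(uv[:,None],K,np.array([k,0,0,0.]))[:,0]
    w=rot(ci["rotation"]).apply(np.c_[d,np.ones(len(d))]);o=ci["origin"]
    return o+w*((z-o[2])/w[:,2:])
def proj(ci,P):
    p=rot(ci["rotation"]).inv().apply(np.atleast_2d(P)-ci["origin"]);s=p[:,:2]/p[:,2:]
    s=s*(1+ci["k1"]*(s**2).sum(1,keepdims=True));K=ci["intrinsics"]
    return s*[K[0,0],K[1,1]]+K[:2,2]
def ang(v): return np.degrees(np.arctan2(v[1],v[0]))
E
python3 - <<'E'
from h import *
ci=camera_info("top");s=lambda a:(np.array(a,float)+.5)/1.5625-.5
c=pix(ci,s([(226,310),(386,297),(395,429),(231,443)]),0);print("sheet",c.round(4),c.mean(0),[np.linalg.norm(c[i]-c[i-1]).round(3) for i in range(4)])
print("twin",pix(ci,s([(314,419)]),.02))
f=pix(ci,s([(487,268),(457,443)]),.1);print("rail top ends",f,ang(f[1]-f[0]))
b=pix(ci,s([(463,330),(478,333),(458,354),(472,357)]),.095);print("bar",b)
print("jar",pix(ci,s([(575,355)]),.236))
im=cv2.imread("pics/top0.png")
cv2.imwrite("pics/c1.png",cv2.resize(im[160:300,270:410],(600,600),interpolation=cv2.INTER_CUBIC))
E
```

```text
sheet [[ 0.6078  0.3419  0.    ]
 [ 0.6379 -0.0015  0.    ]
 [ 0.3571 -0.0234  0.    ]
 [ 0.3283  0.3177  0.    ]] [0.4827824  0.15868014 0.        ] [np.float64(0.281), np.float64(0.345), np.float64(0.282), np.float64(0.342)]
twin [[0.37818061 0.14398629 0.02      ]]
rail top ends [[ 0.6822831  -0.20864484  0.1       ]
 [ 0.3366806  -0.14587655  0.1       ]] 169.70615234691618
bar [[ 0.55686307 -0.15975069  0.095     ]
 [ 0.55099333 -0.18964608  0.095     ]
 [ 0.5089252  -0.1494461   0.095     ]
 [ 0.50311337 -0.17719438  0.095     ]]
jar [[ 0.49918889 -0.3429755   0.236     ]]
```

View pics/c1.png

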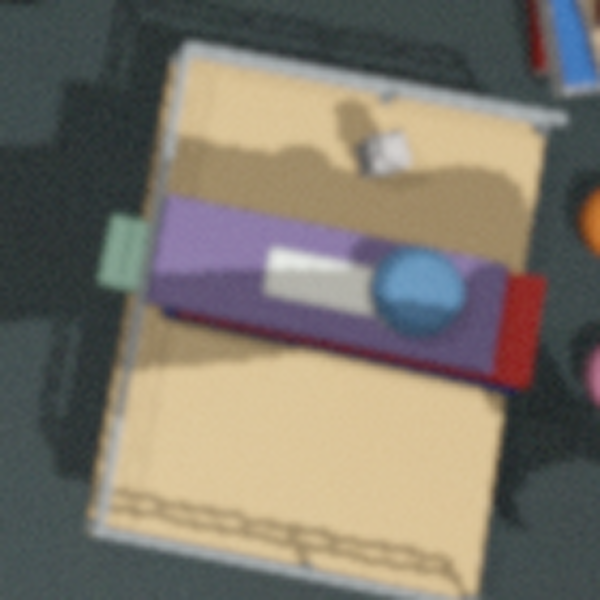

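The crop shows the jade end with corners at about (113,214) and (99,288), under the front rail that runs from (190,46) to (95,530). The blue-lidded jar is on the violet lid at (418,292), which confirms it as the one meant.

```bash
cat >> h.py <<'E'
def tool(out_deg,tilt):  # tool frame: z down and against 'out', y along width
    a=np.radians(out_deg);t=np.radians(tilt);o=np.array([np.cos(a),np.sin(a),0]);k=np.array([0,0,1.])
    z=-o*np.sin(t)-k*np.cos(t);y=np.cross(o,k);return R.from_matrix(np.c_[np.cross(y,z),y,z])
def step(p,Rt,st=None):
    st=st or read_state();R0=rot(st["orientation"])
    print("shift",(R0.inv().apply(np.array(p)-st["eef_pos"])*1000).round(1),"turn",(R0.inv()*Rt).as_rotvec().round(4))
E
python3 - <<'E'
from h import *
ci=camera_info("top");s=lambda a:(np.array(a,float)+.5)/(600/140)-.5+[270,160]
f=pix(ci,s([(190,46),(95,530)]),.127);print(f,"out",ang(f[1]-f[0])-90)
b=pix(ci,s([(113,214),(99,288),(150,219),(130,291)]),.095);print(b.round(4),np.linalg.norm(b[0]-b[1]),"end",b[:2].mean(0),"dirs",ang(b[1]-b[0])-90,ang(b[0]-b[2]),ang(b[1]-b[3]))
v=pix(ci,s([(168,197),(148,300),(505,265),(492,372)]),.199);print("violet",v.round(4),ang(v[0]-v[2]),ang(v[1]-v[3]))
o=f[1]-f[0];o/=np.linalg.norm(o);n=np.array([-o[1],o[0],0]);n=-n if n[1]<0 else n
print("out of rail line (edge=+4): bar",(b-f[0])@n,"violet",(v-f[0])@n)
a=np.radians(79.7);out=np.array([np.cos(a),np.sin(a),0])
E=b[:2].mean(0);step(np.array([E[0],E[1],.085])+out*.08+[0,0,.33],tool(79.7,45))
E
```

```text
[[ 0.67977999 -0.21274145  0.127     ]
 [ 0.33896077 -0.14227103  0.127     ]] out 78.31770811460606
[[ 0.5615 -0.1593  0.095 ]
 [ 0.5076 -0.1487  0.095 ]
 [ 0.5579 -0.1862  0.095 ]
 [ 0.5055 -0.1712  0.095 ]] 0.05492754762399658 end [ 0.53452075 -0.15402024  0.095     ] dirs 78.92351158300295 82.5318644392235 84.75233192458259
violet [[ 0.5618 -0.1869  0.199 ]
 [ 0.4932 -0.1729  0.199 ]
 [ 0.5177 -0.409   0.199 ]
 [ 0.4475 -0.3975  0.199 ]] 78.75821697365014 78.4866335634276
out of rail line (edge=+4): bar [0.02838243 0.02780168 0.00130422 0.00542322] violet [ 0.00140014  0.00128794 -0.22498513 -0.22798926]
shift [ 491.8 -369.8 -183.9] turn [-0.4128 -0.7118 -0.9921]
```

Emit:
servo_tool --motion '[[[0,0,-50],[0,0,0],0],[[60,-45,-100],[-0.04,-0.07,-0.1],0],[[490,-370,-184],[-0.413,-0.712,-0.992],0],[[490,-370,-184],[-0.413,-0.712,-0.992],0],[[490,-370,-184],[-0.413,-0.712,-0.992],0],[[490,-370,-184],[-0.413,-0.712,-0.992],0],[[490,-370,-184],[-0.413,-0.712,-0.992],0],[[490,-370,-184],[-0.413,-0.712,-0.992],0],[[490,-370,-184],[-0.413,-0.712,-0.992],0],[[490,-370,-184],[-0.413,-0.712,-0.992],0],[[490,-370,-184],[-0.413,-0.712,-0.992],0],[[490,-370,-184],[-0.413,-0.712,-0.992],0]]'

```text
time: 1.3
eef_pos: [0.5028, -0.1409, 0.4]
orientation: [0.246, 0.708, 0.592, -0.295]
wrist_force: [0.2, -0.3, -0.1]
opening: 0.0851
grip_force: 0.0
```

```bash
python3 - <<'E'
from h import *
a=np.radians(79);out=np.array([np.cos(a),np.sin(a),0]);E=np.array([.5345,-.154,0])
step(E+out*(-.0205+.07)+[0,0,.1185],tool(79,60))
print(read_state()["joints"])
E
```

```text
shift [229.4  34.3 168.6] turn [ 0.0107 -0.2592  0.0086]
[-0.00420339  0.13022701 -0.0366731   1.57664507 -0.77289683  1.81523496]
```

Emit:
servo_tool --motion '[[[10,35,-20],[0,-0.13,0],0],[[229,34,169],[0.011,-0.259,0.009],0],[[229,34,169],[0.011,-0.259,0.009],0],[[229,34,169],[0.011,-0.259,0.009],0],[[229,34,169],[0.011,-0.259,0.009],0],[[229,34,169],[0.011,-0.259,0.009],0],[[229,34,169],[0.011,-0.259,0.009],0],[[229,34,169],[0.011,-0.259,0.009],0],[[229,34,169],[0.011,-0.259,0.009],0]]'

```text
time: 2.2
eef_pos: [0.5436, -0.1087, 0.119]
orientation: [0.318, 0.668, 0.55, -0.387]
wrist_force: [-0.4, 0.4, 0.2]
opening: 0.0858
grip_force: 0.0
```

```bash
python3 - <<'E'
from h import *
import pickle
s=read_state();print(s["eef_pos"],s["joints"])
ci=camera_info("wrist");im=capture("wrist");pickle.dump(ci,open("w1.pkl","wb"));print(ci)
cv2.imwrite("pics/w1.png",cv2.resize(im[:,:,::-1],(800,600),interpolation=cv2.INTER_CUBIC))
E
```

```text
[ 0.54359975 -0.10867169  0.11901472] [ 0.12415238  0.57215742 -0.21325896  1.28264662 -0.96663358  2.15293779]
{'intrinsics': array([[322.31320413,   0.        , 254.38881785],
       [  0.        , 322.31320413, 193.73454778],
       [  0.        ,   0.        ,   1.        ]]), 'k1': -0.08437495397778288, 'origin': array([0.57558015, 0.05194389, 0.1200652 ]), 'rotation': array([ 0.62865096,  0.77171035, -0.07407659, -0.06143096])}
```

View pics/w1.png

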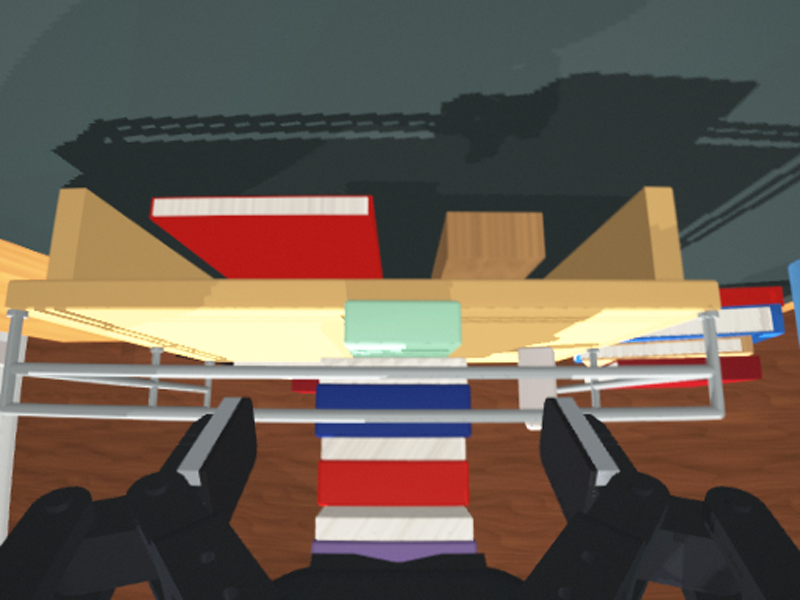

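The wrist view is upside down. It shows the jade end face at (345-460, 301-345) under the lower rod, which crosses at row 372, with both open fingertips straddling it at (235,400) and (560,400).

```bash
python3 - <<'E'
from h import *
import pickle
ci=pickle.load(open("w1.pkl","rb"));s=lambda a:(np.array(a,float)+.5)/1.5625-.5
st=read_state();Rt=rot(st["orientation"]);p=st["eef_pos"]
print("tool z",Rt.as_matrix()[:,2].round(3),"y",Rt.as_matrix()[:,1].round(3))
def onplane(uv,P,n):
    K=ci["intrinsics"];d=cv2.undistortPoints(np.float64(uv)[:,None],K,np.array([ci["k1"],0,0,0.]))[:,0]
    w=rot(ci["rotation"]).apply(np.c_[d,np.ones(len(d))]);o=ci["origin"]
    return o+w*((((P-o)@n)/(w@n))[:,None])
a=np.radians(78.5);n=np.array([np.cos(a),np.sin(a),0]);E=np.array([.5345,-.154,.085])
F=onplane(s([(345,301),(459,301),(347,345),(460,345)]),E,n);print("face",F.round(4),np.linalg.norm(F[0]-F[1]))
S=onplane(s([(345,281),(8,281),(718,281),(459,281)]),E-n*.024,n);print("shelf top edge",S.round(4),np.linalg.norm(S[1]-S[2]),ang(S[1]-S[2]))
S=onplane(s([(8,311),(718,311)]),E-n*.024,n);print("shelf row311",S.round(4),np.linalg.norm(S[0]-S[1]))
L=onplane(s([(20,368),(710,372)]),E-n*.028,n);print("rail low",L.round(4),np.linalg.norm(L[0]-L[1]))
# tool lateral of face centre
c=F.mean(0);print("c",c,"in tool mm",Rt.inv().apply(c-p)*1000)
u=proj(ci,np.array([p,p-Rt.as_matrix()[:,2]*.0187]));print("tcp px800",u*1.5625)
E
```

```text
tool z [-0.165 -0.85  -0.5  ] y [ 0.981 -0.192  0.003]
face [[ 0.5132 -0.1497  0.0759]
 [ 0.5609 -0.1594  0.0758]
 [ 0.5145 -0.1499  0.0948]
 [ 0.5609 -0.1594  0.0947]] 0.048640347031056005
shelf top edge [[ 0.5059 -0.1727  0.0611]
 [ 0.3379 -0.1385  0.0611]
 [ 0.6876 -0.2096  0.06  ]
 [ 0.5595 -0.1836  0.0609]] 0.3567985046289409 168.5
shelf row311 [[ 0.3405 -0.139   0.0765]
 [ 0.6856 -0.2092  0.0753]] 0.35215112870368137
rail low [[ 0.3473 -0.1445  0.1043]
 [ 0.6796 -0.2121  0.1049]] 0.33911807961111157
c [ 0.53738215 -0.15458638  0.08529205] in tool mm [ 7.13447995  1.56100688 57.84824401]
tcp px800 [[398.92617641 407.29858345]
 [399.00866167 440.72196334]]
```

```bash
python3 - <<'E'
from h import *
a=np.radians(78.5);out=np.array([np.cos(a),np.sin(a),0]);E=np.array([.5372,-.1565,0])
step(E+out*-.0205+[0,0,.0785],tool(78.5,60))
E
```

```text
shift [ 1.8  1.6 80.7] turn [ 0.0075 -0.0002  0.0013]
```

Emit:
servo_tool --motion '[[[1,1,40],[0.0075,0,0.001],0],[[2,1.5,65],[0.0075,0,0.001],0],[[2,1.5,77],[0.0075,0,0.001],40],[[2,1.5,80],[0.0075,0,0.001],80],[[2,1.5,80],[0.0075,0,0.001],255],[[2,1.5,80],[0.0075,0,0.001],255],[[2,1.5,80],[0.0075,0,0.001],255],[[2,1.5,80],[0.0075,0,0.001],255],[[2,1.5,80],[0.0075,0,0.001],255]]' --force 70

```text
time: 3.15
eef_pos: [0.533, -0.176, 0.0795]
orientation: [0.317, 0.67, 0.548, -0.388]
wrist_force: [-3.4, -1.9, 7.2]
opening: 0.0481
grip_force: 74.5
```

```bash
python3 - <<'E'
from h import *
s=read_state();print(s["eef_pos"],s["opening"],s["grip_force"],s["wrist_force"],s["torque"],s["joints"])
im=capture("wrist");t=capture("top")
o=np.hstack([cv2.resize(im,(400,300)),cv2.resize(t[160:300,250:437],(400,300))])
cv2.imwrite("pics/w2.png",o[:,:,::-1])
E
```

```text
[ 0.53301131 -0.17596032  0.0794902 ] 0.04810258561136711 74.45611238479614 [-3.43741576 -1.89026138  7.21548892] [-0.51275149  0.45758806 -1.58389597] [ 0.01197921  0.57276487 -0.31123734  1.03759527 -1.01152021  1.97925604]
```

View pics/w2.png

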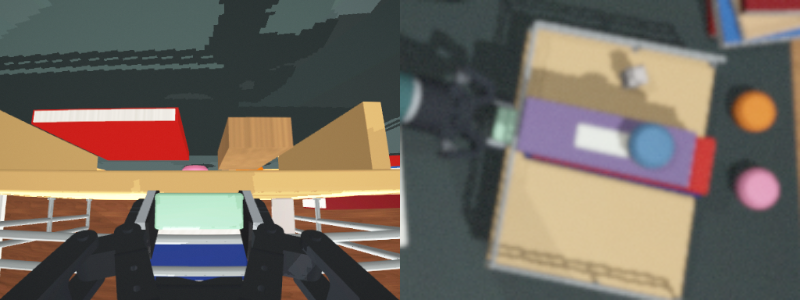

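The view shows the pads gripping the jade end (right, around (505,125)), with the pile unmoved and the jar upright. I'll start the slow level draw.

Emit:
servo_tool --motion '[[[-0.4,0,-0.3],[0,0,0],255],[[0.6,0,-2],[0,0,0],255],[[2.1,0,-4.6],[0,0,0],255],[[4.6,0,-9],[0,0,0],255],[[7.1,0,-13.2],[0,0,0],255],[[9.6,0,-17.6],[0,0,0],255],[[12.1,0,-22],[0,0,0],255],[[14.6,0,-26.3],[0,0,0],255],[[17.1,0,-30.6],[0,0,0],255],[[19.6,0,-35],[0,0,0],255],[[22.1,0,-39.3],[0,0,0],255],[[24.6,0,-43.6],[0,0,0],255]]'

```text
time: 4.45
eef_pos: [0.5423, -0.1289, 0.0795]
orientation: [0.318, 0.67, 0.547, -0.389]
wrist_force: [-3.4, -17.6, 1.8]
opening: 0.0488
grip_force: 74.3
```

```bash
python3 - <<'E'
from h import *
s=read_state();print(s["eef_pos"],s["opening"],s["grip_force"],s["wrist_force"],s["torque"])
t=capture("top");a=capture("side")
cv2.imwrite("pics/d1.png",np.hstack([cv2.resize(t[160:300,250:437],(400,300)),cv2.resize(a[180:300,200:360],(400,300))])[:,:,::-1])
E
```

```text
[ 0.54231071 -0.12891     0.07953736] 0.04876013541777568 74.28125381469727 [ -3.42258518 -17.61070157   1.81319905] [-0.99827204 -0.15917802 -0.08421431]
```

View pics/d1.png

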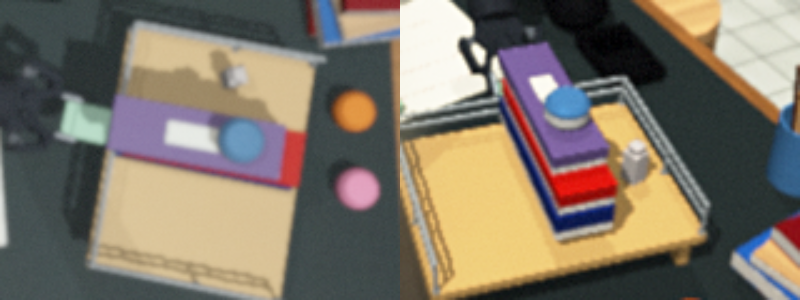

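The jade is about 48 mm farther out. The pile rests against the rail with its jar upright. I'll continue.

Emit:
servo_tool --motion '[[[2,0,-3.5],[0,0,0],255],[[4.5,0,-7.8],[0,0,0],255],[[7,0,-12.1],[0,0,0],255],[[9.5,0,-16.5],[0,0,0],255],[[12,0,-20.8],[0,0,0],255],[[14.5,0,-25.1],[0,0,0],255],[[17,0,-29.4],[0,0,0],255],[[19.5,0,-33.8],[0,0,0],255],[[22,0,-38.1],[0,0,0],255],[[24.5,0,-42.4],[0,0,0],255],[[27,0,-46.8],[0,0,0],255],[[29.5,0,-51.1],[0,0,0],255]]'

```text
time: 5.75
eef_pos: [0.5536, -0.0717, 0.0796]
orientation: [0.318, 0.669, 0.547, -0.39]
wrist_force: [-3.3, -19.8, 2.4]
opening: 0.0485
grip_force: 74.9
```

Emit:
servo_tool --motion '[[[1.5,0,-2.6],[0,0,0],255],[[3,0,-5.2],[0,0,0],255],[[4.5,0,-7.8],[0,0,0],255],[[6,0,-10.4],[0,0,0],255],[[7.5,0,-13],[0,0,0],255],[[9,0,-15.6],[0,0,0],255],[[10.5,0,-18.2],[0,0,0],255],[[12,0,-20.8],[0,0,0],255],[[13.5,0,-23.4],[0,0,0],255],[[15,0,-26],[0,0,0],255],[[16.5,0,-28.6],[0,0,0],255],[[18,0,-31.2],[0,0,0],255]]'

```text
time: 6.95
eef_pos: [0.5608, -0.0363, 0.0795]
orientation: [0.317, 0.669, 0.548, -0.39]
wrist_force: [-3.8, -19.1, 2.3]
opening: 0.0485
grip_force: 75.1
```

```bash
python3 - <<'E'
from h import *
s=read_state();print(s["eef_pos"],s["opening"],s["grip_force"],s["wrist_force"],s["torque"],s["joints"])
t=capture("top");a=capture("side");cv2.imwrite("pics/top2.png",t[:,:,::-1])
cv2.imwrite("pics/d2.png",np.hstack([cv2.resize(t[160:300,250:437],(400,300)),cv2.resize(a[180:300,200:360],(400,300))])[:,:,::-1])
E
```

```text
[ 0.56077543 -0.0363312   0.07946245] 0.048516403295828264 75.13051271438599 [ -3.81283837 -19.12880093   2.30925572] [-1.21118218 -0.18154933 -0.05722978] [ 0.23328881  0.70157277 -0.10170227  1.40436992 -0.90766896  2.32213542]
```

View pics/d2.png

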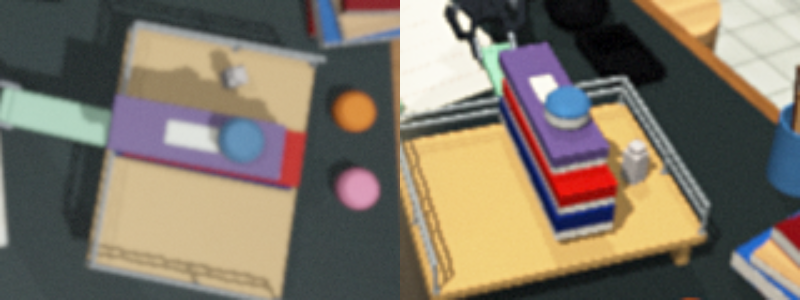

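The jade is out about 165 mm and level, and the pile is still flat against the rail. I'll draw about 17 mm more, very slowly.

Emit:
servo_tool --motion '[[[0.7,0,-1.2],[0,0,0],255],[[1.4,0,-2.4],[0,0,0],255],[[2.1,0,-3.6],[0,0,0],255],[[2.8,0,-4.9],[0,0,0],255],[[3.5,0,-6.1],[0,0,0],255],[[4.2,0,-7.3],[0,0,0],255],[[4.9,0,-8.5],[0,0,0],255],[[5.6,0,-9.7],[0,0,0],255],[[6.3,0,-10.9],[0,0,0],255],[[7,0,-12.1],[0,0,0],255],[[7.7,0,-13.3],[0,0,0],255],[[8.4,0,-14.5],[0,0,0],255]]'

```text
time: 8.25
eef_pos: [0.5639, -0.0202, 0.0793]
orientation: [0.317, 0.669, 0.548, -0.39]
wrist_force: [-2.9, -19.4, 2.0]
opening: 0.0485
grip_force: 75.0
```

```bash
python3 - <<'E'
from h import *
s=read_state();print(s["eef_pos"],s["opening"],s["grip_force"],s["wrist_force"],s["torque"],s["joints"])
t=capture("top");a=capture("side");cv2.imwrite("pics/top3.png",t[:,:,::-1])
cv2.imwrite("pics/d3.png",np.hstack([cv2.resize(t[160:300,225:375],(600,560),interpolation=cv2.INTER_CUBIC),cv2.resize(a[190:290,240:290],(200,400)).repeat(1,0)[:400]][:1]+[np.vstack([cv2.resize(a[180:280,230:340],(200,182)),np.zeros((378,200,3),np.uint8)])])[:,:,::-1])
E
```

```text
[ 0.56390829 -0.02024935  0.07928824] 0.04846465812515773 74.96571779251099 [ -2.88077861 -19.35304879   1.95695857] [-1.25143628 -0.19489481  0.01504808] [ 0.25619738  0.7175519  -0.07447545  1.43948411 -0.89383747  2.35169266]
```

View pics/d3.png

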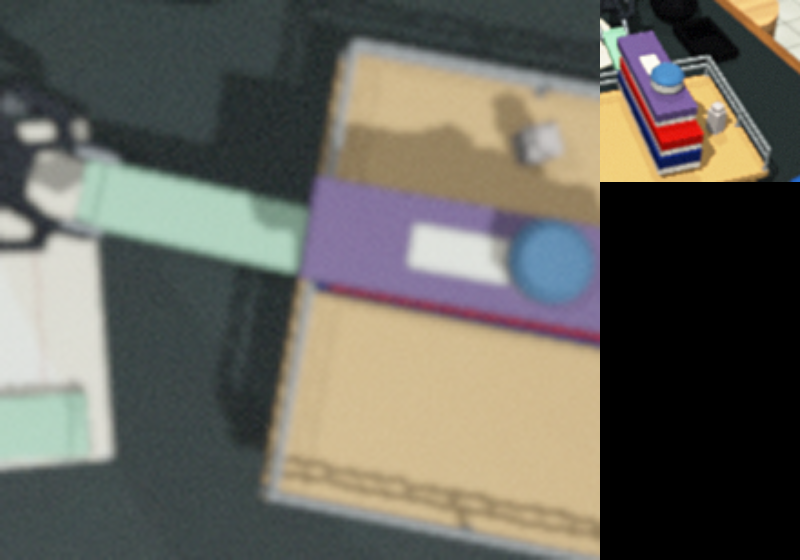

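```bash
python3 - <<'E'
from h import *
ci=camera_info("top");s=lambda a:(np.array(a,float)+.5)/4-.5+[225,160]
f=pix(ci,s([(352,46),(270,493)]),.127)
o=f[1]-f[0];o/=np.linalg.norm(o);n=np.array([o[1],-o[0],0]);n=n if n[1]>0 else -n
print("rail",f,ang(n))
b=pix(ci,s([(97,160),(78,217),(308,205),(298,272)]),.095);print(b.round(4),"dirs",ang(b[0]-b[2]),ang(b[1]-b[3]),"past edge",(b-f[0])@n-.004)
v=pix(ci,s([(316,177),(302,277)]),.199);print("violet",v.round(4),(v-f[0])@n-.004)
# expected from servo
E=np.array([.5372,-.1565,0])+np.array([.56391-.53301,-.02025+.17596,0]);print("E expected",E,"edge pt past",(E-f[0])@n-.004)
E
```

```text
rail [[ 0.67732647 -0.2086279   0.127     ]
 [ 0.34014241 -0.14328954  0.127     ]] 79.0333367632374
[[ 0.592  -0.0119  0.095 ]
 [ 0.5472  0.0024  0.095 ]
 [ 0.5574 -0.1769  0.095 ]
 [ 0.5052 -0.1686  0.095 ]] dirs 78.1446747558886 76.20070097701087 past edge [0.17289697 0.17846203 0.00435853 0.0025371 ]
violet [[ 0.5666 -0.1721  0.199 ]
 [ 0.4953 -0.1615  0.199 ]] [0.01077131 0.00765875]
E expected [ 0.5681  -0.00079  0.     ] edge pt past 0.17926336763465472
```

The bar's centre is about 29 mm past the edge, the violet box overhangs about 10 mm, and the pile is flat. It's safe to let go and regrip at the middle.

Emit:
servo_tool --motion '[[[0,0,0],[0,0,0],90],[[0,0,0],[0,0,0],60],[[0,0,0],[0,0,0],20],[[0,0,0],[0,0,0],0],[[0,0,0],[0,0,0],0],[[0,0,-10],[0,0,0],0],[[0,0,-35],[0,0,0],0],[[-20,0,-60],[0,0,0],0],[[-40,0,-80],[0,0,0],0],[[-40,0,-80],[0,0,0],0]]'

```text
time: 9.35
eef_pos: [0.5772, 0.0332, 0.1564]
orientation: [0.317, 0.672, 0.548, -0.384]
wrist_force: [0.4, 0.3, -0.1]
opening: 0.0854
grip_force: 0.0
```

```bash
python3 - <<'E'
from h import *
import pickle
s=read_state();print(s["time"],s["eef_pos"],s["opening"],s["joints"])
t=capture("top");cv2.imwrite("pics/top4.png",t[:,:,::-1])
ci=camera_info("wrist");w=capture("wrist");pickle.dump((s,ci),open("w4.pkl","wb"))
cv2.imwrite("pics/d4.png",np.hstack([cv2.resize(t[150:300,215:365],(400,400),interpolation=cv2.INTER_CUBIC),np.vstack([cv2.resize(w,(400,300)),np.zeros((100,400,3),np.uint8)])])[:,:,::-1])
a=np.radians(78);out=np.array([np.cos(a),np.sin(a),0]);C=np.array([.5688,-.002,0])-.15*out
step(C-.003*out+out*.035+[0,0,.0815+.061],tool(78,30))
E
```

```text
9.35 [0.57715214 0.03322603 0.15637421] 0.08535217477429438 [ 0.32647911  0.67843427  0.0511137   1.65178763 -0.84664887  2.42882499]
shift [-67.5  -0.5 137.2] turn [0.0068 0.5214 0.0061]
```

View pics/d4.png

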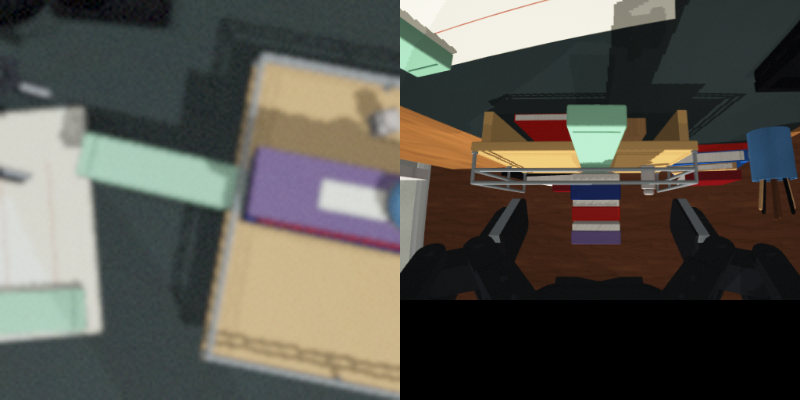

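```bash
python3 - <<'E'
from h import *
import pickle
ci=camera_info("top");s=lambda a:(np.array(a,float)+.5)/(400/150)-.5+[215,150]
f=pix(ci,s([(262,58),(207,357)]),.127)
n=np.array([np.cos(np.radians(79)),np.sin(np.radians(79)),0])
b=pix(ci,s([(90,133),(78,174),(240,166),(234,208)]),.095);print(b.round(4),"end",b[:2].mean(0),"dirs",ang(b[0]-b[2]),ang(b[1]-b[3]),"past edge",(b-f[0])@n-.004)
v=pix(ci,s([(256,149),(243,216)]),.199);print("violet",v.round(4),(v-f[0])@n-.004)
st,w=pickle.load(open("w4.pkl","rb"))
s=lambda a:(np.array(a,float)-[400,0]+.5)/(400/512)-.5
# wrist crop: end top corners and far top corners
q=pix(w,s([(568,124),(627,124),(582,166),(613,166)]),.095);print("wrist",q.round(4),np.linalg.norm(q[0]-q[1]),"end",q[:2].mean(0),ang(q[:2].mean(0)-q[2:].mean(0)))
E
```

```text
[[ 0.5922 -0.0105  0.095 ]
 [ 0.5439  0.003   0.095 ]
 [ 0.5541 -0.1864  0.095 ]
 [ 0.505  -0.1789  0.095 ]] end [ 0.56803619 -0.00377304  0.095     ] dirs 77.77447856046162 77.9473909272903 past edge [ 0.17532847  0.17938506 -0.00456839 -0.0065582 ]
violet [[ 0.5619 -0.1923  0.199 ]
 [ 0.4902 -0.1775  0.199 ]] [-0.00884315 -0.00805053]
wrist [[ 0.5489  0.0144  0.095 ]
 [ 0.5939  0.005   0.095 ]
 [ 0.5022 -0.2004  0.095 ]
 [ 0.5517 -0.211   0.095 ]] 0.04596313791880533 end [0.57137508 0.00969781 0.095     ] 78.35301018993837
```

The bar lies unmoved at 78°, centred about 27 mm past the edge. The pile has rocked back a little, and nothing has fallen. I'll move to above the bar's middle.

Emit:
servo_tool --motion '[[[-20,0,10],[0,0.13,0],0],[[-68,0,137],[0.007,0.521,0.006],0],[[-68,0,137],[0.007,0.521,0.006],0],[[-68,0,137],[0.007,0.521,0.006],0],[[-68,0,137],[0.007,0.521,0.006],0],[[-68,0,137],[0.007,0.521,0.006],0],[[-68,0,137],[0.007,0.521,0.006],0]]'

```text
time: 10.15
eef_pos: [0.5435, -0.1177, 0.1415]
orientation: [0.162, 0.75, 0.608, -0.203]
wrist_force: [0.4, 0.4, -0.2]
opening: 0.0853
grip_force: 0.0
```

```bash
python3 - <<'E'
from h import *
s=read_state();print(s["time"],s["eef_pos"],s["opening"],s["joints"],s["wrist_force"])
a=np.radians(78);out=np.array([np.cos(a),np.sin(a),0]);C=np.array([.5685,-.003,0])-.15*out;print(C)
step(C-.003*out+[0,0,.0815],tool(78,30))
w=camera_info("wrist");im=capture("wrist");cv2.imwrite("pics/w5.png",cv2.resize(im,(600,450))[:,:,::-1])
A=C+out*.1;A[2]=.095;L=np.array([out[1],-out[0],0])*.025
print((proj(w,np.array([A+L,A-L]))))
E
```

```text
10.15 [ 0.54354444 -0.11770484  0.14154225] 0.08533627461037939 [-0.06886936  0.30292313 -0.27987859  1.07352461 -0.51932877  1.73290332] [ 0.36573446  0.39253679 -0.20924557]
[ 0.53731325 -0.14972214  0.        ]
shift [-0.7  0.8 69.8] turn [-0.0039  0.0021  0.0022]
[[311.65955549  86.45694881]
 [198.66349672  86.06038314]]
```

View pics/w5.png

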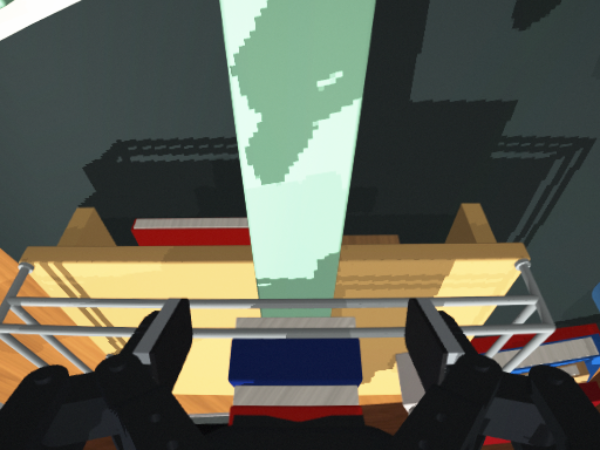

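The jade bar fills the view at (233-365, row 101), within 1 mm of the prediction, and lies centred between the open fingers. I'll descend and grip. My ten views are used up, so later checks will be numeric.

Emit:
servo_tool --motion '[[[-0.5,0.8,30],[0,0,0],0],[[-0.7,0.8,55],[-0.004,0.002,0.002],0],[[-0.7,0.8,66],[-0.004,0.002,0.002],40],[[-0.7,0.8,69.8],[-0.004,0.002,0.002],80],[[-0.7,0.8,69.8],[-0.004,0.002,0.002],255],[[-0.7,0.8,69.8],[-0.004,0.002,0.002],255],[[-0.7,0.8,69.8],[-0.004,0.002,0.002],255],[[-0.7,0.8,69.8],[-0.004,0.002,0.002],255],[[-0.7,0.8,69.8],[-0.004,0.002,0.002],255]]' --force 100

```text
time: 11.1
eef_pos: [0.5358, -0.1518, 0.082]
orientation: [0.162, 0.751, 0.608, -0.201]
wrist_force: [-4.0, 3.8, -1.4]
opening: 0.0475
grip_force: 104.9
```

```bash
python3 - <<'E'
from h import *
s=read_state();print(s)
R0=rot(s["orientation"]);print(R0.as_matrix().round(4))
for d in (10,130): print(d,(R0.inv().apply(np.array([np.cos(np.radians(78)),np.sin(np.radians(78)),0])*d)).round(2))
print("up",R0.inv().apply([0,0,1]).round(3))
E
```

```text
{'time': 11.1, 'joints': array([-0.13179274,  0.34682161, -0.36339075,  0.9064785 , -0.51943282,
        1.65967582]), 'dq': array([-0.00027671,  0.0009126 ,  0.00067558, -0.00015712,  0.00140708,
        0.00130861]), 'effort': array([ -1.1522001 , -43.48113656,  26.88689411,  -1.46353394,
        -2.35413797,  -0.15748682]), 'eef_pos': array([ 0.5358026 , -0.151775  ,  0.08203441]), 'orientation': array([ 0.1615916 ,  0.75060566,  0.60842792, -0.20073556]), 'wrist_force': array([-4.04493071,  3.75104082, -1.3648508 ]), 'torque': array([ 1.29718159,  0.86624692, -0.79433165]), 'grip_force': 104.89584680646658, 'opening': 0.04745223983444079}
[[ 0.179   0.9783 -0.1047]
 [ 0.8485 -0.2074 -0.4868]
 [-0.498  -0.0017 -0.8672]]
10 [ 8.67  0.01 -4.98]
130 [ 1.1273e+02  7.0000e-02 -6.4740e+01]
up [-0.498 -0.002 -0.867]
```

Emit:
servo_tool --motion '[[[1.5,0,-1.4],[0,0,0],255],[[4.1,0,-2.9],[0,0,0],255],[[8.4,0,-5.4],[0,0,0],255],[[12.7,0,-7.9],[0,0,0],255],[[17,0,-10.4],[0,0,0],255],[[21.4,0,-12.9],[0,0,0],255],[[25.7,0,-15.4],[0,0,0],255],[[30,0,-17.9],[0,0,0],255],[[34.4,0,-20.4],[0,0,0],255],[[38.7,0,-22.9],[0,0,0],255],[[43,0,-25.3],[0,0,0],255],[[47.4,0,-27.8],[0,0,0],255]]'

```text
time: 12.3
eef_pos: [0.5488, -0.0993, 0.0829]
orientation: [0.164, 0.751, 0.607, -0.2]
wrist_force: [-0.3, 0.4, -8.7]
opening: 0.0473
grip_force: 104.4
```

```bash
cat > chk.py <<'E'
from h import *
s=read_state();print(s["time"],s["eef_pos"],s["opening"],s["wrist_force"].round(1),s["torque"].round(2))
ci=camera_info("top");t=capture("top");h=cv2.cvtColor(t,cv2.COLOR_RGB2HSV)
def rect(lo,hi,z,roi):
    m=cv2.inRange(h,lo,hi);k=np.zeros_like(m);a,b,c,d=roi;k[b:d,a:c]=m[b:d,a:c]
    n,l,st,ce=cv2.connectedComponentsWithStats(k);i=1+np.argmax(st[1:,4])
    pts=np.argwhere(l==i)[:,::-1].astype(float);P=pix(ci,pts,z)[:,:2]
    r=cv2.minAreaRect((P*1000).astype(np.float32));return np.round(r[0],1),np.round(r[1],1),round(r[2],1),len(pts)
print("jar",rect((95,90,90),(112,255,255),.236,(340,190,420,260)))
print("violet",rect((118,40,40),(150,255,255),.199,(290,190,400,270)))
print("jade",[rect((60,25,90),(90,130,255),z,(140,180,320,252)) for z in (.095,)])
cv2.imwrite("pics/last.png",t[:,:,::-1])
E
python3 chk.py
```

```text
12.3 [ 0.54879065 -0.09932649  0.08292929] 0.04730968325861481 [-0.3  0.4 -8.7] [ 1.36 -0.26 -0.02]
jar (array([ 502.1, -345. ]), array([52.9, 50.9]), 63.3, 312)
violet (array([ 508.7, -288.8]), array([221.7,  78.9]), 80.6, 1271)
jade [(array([ 542.4, -125.3]), array([116.2,  60.8]), 80.0, 642)]
```

The bar is carried level at about 8.7 N, with no drag, and the jar hasn't moved. I'll draw the rest of the tail clear.

Emit:
servo_tool --motion '[[[4.3,0,-2.5],[0,0,0],255],[[8.7,0,-5],[0,0,0],255],[[13,0,-7.5],[0,0,0],255],[[17.3,0,-10],[0,0,0],255],[[21.7,0,-12.5],[0,0,0],255],[[26,0,-15],[0,0,0],255],[[31.2,0,-17.9],[0,0,0],255],[[36.4,0,-20.9],[0,0,0],255],[[43.4,0,-24.9],[0,0,0],255],[[50,0,-28.9],[0,0,0],255],[[60,0,-34.5],[0,0,0],255],[[72,0,-41.3],[0,0,0],255]]'

```text
time: 13.55
eef_pos: [0.5662, -0.0177, 0.0827]
orientation: [0.164, 0.751, 0.607, -0.2]
wrist_force: [0.2, -1.5, -9.0]
opening: 0.0472
grip_force: 104.3
```

```bash
python3 chk.py
```

```text
13.55 [ 0.56615416 -0.0177158   0.08271175] 0.047242057451422056 [ 0.2 -1.5 -9. ] [ 1.35 -0.35  0.02]
jar (array([ 500.7, -344.9]), array([51.9, 52.2]), 0.3, 315)
violet (array([ 508.3, -288.9]), array([221.4,  78.9]), 80.4, 1272)
jade [(array([552.7, -73.1]), array([184.4,  59.2]), 77.4, 1051)]
```

```bash
python3 - <<'E'
from h import *
ci=camera_info("top")
t=cv2.imread("pics/top0.png");g=cv2.GaussianBlur(t,(3,3),0)
m=((g.max(2)>105)).astype(np.uint8);k=np.zeros_like(m);k[178:295,135:265]=m[178:295,135:265]
m=cv2.morphologyEx(k,cv2.MORPH_CLOSE,np.ones((9,9)));n,l,st,ce=cv2.connectedComponentsWithStats(m);i=1+np.argmax(st[1:,4])
P=pix(ci,np.argwhere(l==i)[:,::-1].astype(float),0)[:,:2];r=cv2.minAreaRect((P*1000).astype(np.float32));print("sheet rect",r,st[i])
h=cv2.cvtColor(t,cv2.COLOR_BGR2HSV);m=cv2.inRange(h,(60,25,90),(95,160,255));k=np.zeros_like(m);k[245:290,140:260]=m[245:290,140:260]
P=pix(ci,np.argwhere(k>0)[:,::-1].astype(float),.018)[:,:2];print("twin",cv2.minAreaRect((P*1000).astype(np.float32)))
y=np.radians(4.8);hd=np.array([np.cos(y),np.sin(y),0]);T=np.array([.4828,.1587,0])+.105*hd;d=np.array([-hd[1],hd[0],0]);print("T",T)
step(T-d*.0024+[0,0,.08],tool(94.8,30))
E
```

```text
sheet rect ((483.75885009765625, 159.14816284179688), (292.30987548828125, 352.9751892089844), 5.040894031524658) [ 143  189  112   96 9281]
twin ((393.95458984375, 147.81027221679688), (112.39900970458984, 350.4411315917969), 4.740924835205078)
T [0.58743175 0.16748617 0.        ]
shift [157.9 -17.3 -87.8] turn [-0.1432 -0.003  -0.255 ]
```

Emit:
servo_tool --motion '[[[9,0,-5],[0,0,0],255],[[22,0,-12.7],[0,0,0],255],[[36,-1,-21],[-0.01,0,-0.02],255],[[52,-4,-29],[-0.03,0,-0.05],255],[[68,-6,-38],[-0.05,-0.001,-0.08],255],[[84,-8,-47],[-0.07,-0.001,-0.12],255],[[100,-10,-56],[-0.09,-0.002,-0.155],255],[[116,-12.5,-65],[-0.105,-0.002,-0.19],255],[[132,-14.5,-74],[-0.12,-0.003,-0.215],255],[[146,-16.5,-81.5],[-0.133,-0.003,-0.24],255],[[155,-17.5,-86.5],[-0.141,-0.003,-0.25],255],[[158.3,-17.8,-88],[-0.144,-0.003,-0.257],255]]'

```text
time: 14.8
eef_pos: [0.5865, 0.1637, 0.0797]
orientation: [0.191, 0.652, 0.712, -0.176]
wrist_force: [-0.7, 0.1, -9.4]
opening: 0.0472
grip_force: 104.6
```

Emit:
servo_tool --motion '[[[0,0,0],[0,0,0],255],[[0,0,0],[0,0,0],255]]'

```text
time: 15.0
eef_pos: [0.5861, 0.1616, 0.0797]
orientation: [0.191, 0.653, 0.711, -0.177]
wrist_force: [0.2, -0.9, -8.8]
opening: 0.0474
grip_force: 104.6
```

```bash
python3 chk.py; python3 - <<'E'
from h import *
# level of the bar: fit side edges? print tool pose and jade near-end visible corners in the wrist view
s=read_state();R0=rot(s["orientation"]);print(R0.as_matrix().round(4))
y=np.radians(4.9);hd=np.array([np.cos(y),np.sin(y),0]);T=np.array([.4833,.159,0])+.105*hd;d=np.array([-hd[1],hd[0],0]);print("T",T)
step(T-d*.0024+[0,0,.010],tool(94.9,30))
w=camera_info("wrist");im=capture("wrist");h=cv2.cvtColor(im,cv2.COLOR_RGB2HSV);m=cv2.inRange(h,(55,25,60),(95,200,255))
for v in range(0,300,20):
    c=np.where(m[v]>0)[0]
    if len(c)>10: print(v,c.min(),c.max(),len(c))
# predicted width vs row for a level bar (top at tcp z+.013)
Z=s["eef_pos"][2]+.013
for t in (.02,.06,.10,.14):
    P=s["eef_pos"]+d*t;P[2]=Z;L=hd*.025;print(t,proj(w,np.array([P-L,P+L])).round(1).tolist())
E
```

```text
15.0 [0.58614879 0.16157949 0.07972191] 0.04742616517281892 [ 0.2 -0.9 -8.8] [ 1.4   0.1  -0.03]
jar (array([ 500.7, -345. ]), array([51.9, 52.1]), 0.3, 317)
violet (array([ 509.8, -289. ]), array([222. ,  78.9]), 81.2, 1275)
jade [(array([591.1, 109.7]), array([ 55.7, 185.4]), 4.4, 984)]
[[-0.0736  0.9965  0.0399]
 [ 0.8611  0.0837 -0.5015]
 [-0.5031 -0.0025 -0.8642]]
T [0.58791626 0.16796878 0.        ]
shift [38.5  2.5 58.3] turn [-0.0031  0.0036 -0.0002]
0 144 384 241
20 148 379 232
40 152 373 222
60 157 368 212
80 161 363 203
100 164 357 194
120 168 352 185
140 173 346 174
160 177 340 164
180 0 335 167
200 0 329 170
220 0 323 175
240 0 317 179
260 5 309 176
280 205 304 100
0.02 [[194.5, 260.1], [311.6, 260.5]]
0.06 [[177.5, 199.3], [327.7, 199.6]]
0.1 [[148.7, 92.2], [354.9, 92.3]]
0.14 [[100.0, -113.7], [401.2, -114.9]]
```

Emit:
servo_tool --motion '[[[4,0.3,6],[0,0,0],255],[[10,0.8,15],[-0.001,0.001,0],255],[[17,1.2,25],[-0.002,0.002,0],255],[[24,1.7,36],[-0.003,0.003,0],255],[[30,2.1,45],[-0.003,0.004,0],255],[[34,2.4,51],[-0.003,0.004,0],255],[[36,2.5,54],[-0.003,0.004,0],255],[[36.5,2.5,54.8],[-0.003,0.004,0],255],[[36.5,2.5,54.8],[-0.003,0.004,0],255]]'

```text
time: 16.0
eef_pos: [0.5886, 0.1666, 0.0142]
orientation: [0.191, 0.653, 0.712, -0.174]
wrist_force: [-0.2, 0.0, -8.6]
opening: 0.0474
grip_force: 104.4
```

```bash
sed -i 's/for z in (.095,)/for z in (.025,)/' chk.py; python3 chk.py; python3 - <<'E'
from h import *
step(np.array([.58791626,.16796878,0])-.0024*np.array([-.0854,.9963,0])+[0,0,.0073],tool(94.9,30))
E
```

```text
16.0 [0.58862178 0.16658206 0.01423983] 0.047419661825391875 [-0.2  0.  -8.6] [ 1.36  0.18 -0.01]
jar (array([ 500.8, -344.9]), array([51.8, 52.3]), 88.2, 315)
violet (array([ 508.7, -288.6]), array([222.1,  78.9]), 80.6, 1274)
jade [(array([592.7, 116.8]), array([ 51.9, 181.7]), 1.9, 828)]
shift [ 2.8 -0.8  6.8] turn [ 0.0017 -0.0012 -0.0001]
```

Emit:
servo_tool --motion '[[[0.5,-0.5,1.3],[0.001,0,0],255],[[0.9,-0.8,2.4],[0.001,0,0],255],[[1.4,-0.8,3.5],[0.001,0,0],255],[[1.7,-0.8,4.2],[0.001,0,0],255],[[1.9,-0.8,4.8],[0.001,0,0],255],[[2.1,-0.8,5.3],[0.001,0,0],255]]'

```text
time: 16.65
eef_pos: [0.5876, 0.1655, 0.0083]
orientation: [0.19, 0.653, 0.712, -0.175]
wrist_force: [0.1, 0.2, -8.6]
opening: 0.0473
grip_force: 104.4
```

Emit:
servo_tool --motion '[[[0.25,0,0.43],[0,0,0],255],[[0.5,0,0.86],[0,0,0],255],[[0.5,0,0.86],[0,0,0],255]]'

```text
time: 16.95
eef_pos: [0.5875, 0.1656, 0.0073]
orientation: [0.19, 0.653, 0.712, -0.175]
wrist_force: [-0.4, -0.1, -8.8]
opening: 0.0474
grip_force: 104.4
```

Emit:
servo_tool --motion '[[[0.15,0,0.26],[0,0,0],255],[[0.3,0,0.52],[0,0,0],255],[[0.3,0,0.52],[0,0,0],255]]'

```text
time: 17.25
eef_pos: [0.5876, 0.1656, 0.0071]
orientation: [0.19, 0.653, 0.712, -0.175]
wrist_force: [-0.7, 0.0, -5.7]
opening: 0.0476
grip_force: 104.8
```

Emit:
servo_tool --motion '[[[0.15,0,0.26],[0,0,0],255],[[0.3,0,0.52],[0,0,0],255],[[0.3,0,0.52],[0,0,0],255]]'

```text
time: 17.55
eef_pos: [0.5877, 0.1656, 0.0071]
orientation: [0.191, 0.653, 0.712, -0.175]
wrist_force: [-3.0, 0.8, 0.9]
opening: 0.0474
grip_force: 105.6
```

The bar is down, with the load gone at the expected height. I'll release it and back off along the tool axis.

Emit:
servo_tool --motion '[[[0,0,0],[0,0,0],255],[[0,0,0],[0,0,0],95],[[0,0,0],[0,0,0],70],[[0,0,0],[0,0,0],30],[[0,0,0],[0,0,0],0],[[0,0,-3],[0,0,0],0],[[0,0,-20],[0,0,0],0],[[0,0,-60],[0,0,0],0],[[-20,0,-110],[0,0,0],0],[[-50,0,-150],[0,0,0],0],[[-60,0,-200],[0,0,0],0],[[-60,0,-200],[0,0,0],0]]' --force 20

```text
time: 18.75
eef_pos: [0.5875, 0.2159, 0.2178]
orientation: [0.193, 0.654, 0.711, -0.168]
wrist_force: [-0.1, 0.4, 1.3]
opening: 0.0856
grip_force: 0.0
```

```bash
python3 - <<'E'
from h import *
import os
exec(open("chk.py").read())
R0=rot(s["orientation"]);print(s["joints"])
w=camera_info("wrist");im=capture("wrist");hh=cv2.cvtColor(im,cv2.COLOR_RGB2HSV);m=cv2.inRange(hh,(55,25,60),(95,200,255))
n,l,st,ce=cv2.connectedComponentsWithStats(m)
for i in range(1,n):
    if st[i,4]>300:
        P=pix(w,np.argwhere(l==i)[:,::-1].astype(float),.02)[:,:2];r=cv2.minAreaRect((P*1000).astype(np.float32));print("wrist jade",r,st[i])
E
```

```text
18.75 [0.58745169 0.21590332 0.21776232] 0.08559744685978257 [-0.1  0.4  1.3] [0.52 0.01 0.05]
jar (array([ 500.7, -345. ]), array([51.9, 52.1]), 0.3, 314)
violet (array([ 508.7, -288.9]), array([221.5,  78.9]), 80.6, 1273)
jade [(array([586.5, 171.7]), array([ 50.1, 293. ]), 3.7, 1248)]
[ 0.46556624  0.42824198  0.07187298  1.41038581 -0.48321504  2.00132253]
wrist jade ((384.51019287109375, 132.10787963867188), (60.72880172729492, 271.59197998046875), 2.854447364807129) [    0     0   116   211 10722]
wrist jade ((588.5496826171875, 150.59193420410156), (49.38937759399414, 250.0482940673828), 3.836604356765747) [  220     0    62   205 10211]
```

Emit:
servo_tool --motion '[[[-40,0,-60],[0,0,0],0],[[-60,-30,-70],[0,0,0],0],[[-269,-171,7],[0,0,0],0],[[-269,-171,7],[0,0,0],0],[[-269,-171,7],[0,0,0],0],[[-269,-171,7],[0,0,0],0],[[-269,-171,7],[0,0,0],0],[[-269,-171,7],[0,0,0],0],[[-269,-171,7],[0,0,0],0],[[-269,-171,7],[0,0,0],0]]'

```text
time: 19.85
eef_pos: [0.4328, -0.0372, 0.3361]
orientation: [0.189, 0.653, 0.712, -0.176]
wrist_force: [1.5, 0.2, -0.2]
opening: 0.0854
grip_force: 0.0
```

```bash
python3 - <<'E'
from h import *
ci=camera_info("top");s=read_state();print(s["time"],s["eef_pos"])
t=capture("top");cv2.imwrite("pics/fin.png",t[:,:,::-1])
a=cv2.imread("pics/top0.png")[:,:,::-1]
def jade(t,roi,z=.02):
    h=cv2.cvtColor(np.ascontiguousarray(t),cv2.COLOR_RGB2HSV);m=cv2.inRange(h,(60,38,60),(95,200,255));k=np.zeros_like(m);x0,y0,x1,y1=roi;k[y0:y1,x0:x1]=m[y0:y1,x0:x1]
    k=cv2.morphologyEx(k,cv2.MORPH_OPEN,np.ones((3,3)));n,l,st,ce=cv2.connectedComponentsWithStats(k);i=1+np.argmax(st[1:,4])
    P=pix(ci,np.argwhere(l==i)[:,::-1].astype(float),z)[:,:2];return cv2.minAreaRect((P*1000).astype(np.float32)),st[i]
print("new",jade(t,(130,180,270,240)));print("twin now",jade(t,(130,245,270,290)));print("twin before",jade(a,(130,245,270,290)))
# change map: blobs that differ from the start, for the far row and riser things
d=cv2.absdiff(cv2.GaussianBlur(a,(5,5),0),cv2.GaussianBlur(t,(5,5),0)).max(2)
n,l,st,ce=cv2.connectedComponentsWithStats((d>45).astype(np.uint8))
print([x.tolist() for x in st[1:] if x[4]>25])
# side view: jar lid row, start vs now
def lid(im):
    h=cv2.cvtColor(np.ascontiguousarray(im),cv2.COLOR_RGB2HSV);m=cv2.inRange(h,(95,90,90),(112,255,255));k=np.zeros_like(m);k[195:245,240:290]=m[195:245,240:290];p=np.argwhere(k>0);return p.mean(0)[::-1],len(p)
def violet(im):
    h=cv2.cvtColor(np.ascontiguousarray(im),cv2.COLOR_RGB2HSV);m=cv2.inRange(h,(118,60,50),(150,255,255));k=np.zeros_like(m);k[190:270,230:300]=m[190:270,230:300];p=np.argwhere(k>0);return p.mean(0)[::-1],p.min(0),p.max(0),len(p)
b=capture("side");a0=cv2.imread("pics/side0.png")[:,:,::-1];cs=camera_info("side")
for im in(a0,b): print(lid(im),violet(im))
for z in(.236,.216): print("lid px expected",proj(cs,[[.5005,-.345,z]]))
E
```

```text
19.85 [ 0.43283405 -0.03724494  0.33607577]
new (((585.8944091796875, 172.98849487304688), (44.26240158081055, 288.1679382324219), 3.9135656356811523), array([150, 196,  88,  18, 998], dtype=int32))
twin now (((407.1558837890625, 89.8489761352539), (89.68075561523438, 67.83026123046875), 0.14899545907974243), array([207, 245,  22,  29, 333], dtype=int32))
twin before (((378.0579528808594, 145.6468505859375), (42.755409240722656, 284.27484130859375), 3.108377456665039), array([156, 260,  89,  17, 960], dtype=int32))
[[166, 138, 8, 8, 50], [174, 155, 10, 5, 34], [144, 195, 109, 86, 4498], [195, 196, 55, 40, 952], [207, 198, 19, 8, 58], [299, 200, 98, 55, 1901], [293, 210, 11, 17, 141], [116, 233, 74, 151, 7566], [173, 262, 4, 19, 55], [148, 270, 22, 10, 133], [197, 273, 31, 7, 132], [184, 321, 17, 63, 608], [241, 321, 11, 16, 113], [450, 331, 62, 42, 1439], [205, 337, 37, 13, 231], [214, 343, 98, 41, 1830], [232, 344, 14, 8, 71], [205, 371, 13, 13, 117]]
(array([267.60227273, 223.32954545]), 176) (array([259.33758701, 225.26682135]), array([199, 240]), array([269, 284]), 862)
(array([268.9952381 , 226.73333333]), 210) (array([260.04923077, 224.98051282]), array([196, 241]), array([269, 285]), 975)
lid px expected [[267.6829524  221.33891095]]
lid px expected [[267.30391309 226.37991894]]
```

```bash
python3 - <<'E'
from h import *
import pickle
def onplane(ci,uv,P,n):
    d=cv2.undistortPoints(np.float64(uv)[:,None],ci["intrinsics"],np.array([ci["k1"],0,0,0.]))[:,0]
    w=rot(ci["rotation"]).apply(np.c_[d,np.ones(len(d))]);o=ci["origin"];return o+w*((((P-o)@n)/(w@n))[:,None])
a=np.radians(78.7);n=np.array([np.cos(a),np.sin(a),0]);edge=np.array([.5325,-.1805,0])
w1=pickle.load(open("w1.pkl","rb"));s1=lambda r:(np.array([(393,x) for x in r],float)+.5)/1.5625-.5
print("w1 start",onplane(w1,s1([372,413,385,437,460,506]),edge-n*.012,n)[:,2].round(4))
st,w4=pickle.load(open("w4.pkl","rb"));s4=lambda r:(np.array([(196,x) for x in r],float)+.5)/(400/512)-.5
print("w4 blue/white/red..",onplane(w4,s4([185,199,207,220,231]),edge-n*.015,n)[:,2].round(4),"rods",onplane(w4,s4([172,183]),edge-n*.004,n)[:,2].round(4))
# current side view: column scan down the rear end of the pile
b=capture("side");h=cv2.cvtColor(b,cv2.COLOR_RGB2HSV);cs=camera_info("side")
a0=cv2.imread("pics/side0.png")[:,:,::-1]
for im in(a0,b):
    hh=cv2.cvtColor(np.ascontiguousarray(im),cv2.COLOR_RGB2HSV)
    for nm,lo,hi in(("red",(0,140,90),(8,255,255)),("red2",(172,140,60),(180,255,255)),("blue",(112,120,40),(125,255,255)),("violet",(125,50,50),(150,255,255))):
        k=cv2.inRange(hh,lo,hi);m=np.zeros_like(k);m[190:300,225:300]=k[190:300,225:300];p=np.argwhere(m>0)
        if len(p)>15:
            q=p[:,::-1];print(nm,len(p),"left",q[q[:,0].argmin()],"top",q[q[:,1].argmin()],"right",q[q[:,0].argmax()],"bottom",q[q[:,1].argmax()])
E
```

```text
w1 start [0.1034 0.1232 0.1097 0.1345 0.1453 0.1665]
w4 blue/white/red.. [0.1267 0.1483 0.1606 0.1802 0.1965] rods [0.1076 0.1245]
red 348 left [242 215] top [242 215] right [285 255] bottom [263 266]
red2 18 left [242 219] top [242 219] right [284 257] bottom [262 264]
blue 221 left [240 225] top [240 225] right [284 266] bottom [262 275]
violet 853 left [241 203] top [254 199] right [284 270] bottom [284 270]
red 439 left [241 214] top [242 211] right [287 259] bottom [264 267]
red2 22 left [242 215] top [244 214] right [282 262] bottom [268 265]
blue 244 left [240 216] top [240 216] right [284 267] bottom [262 275]
violet 967 left [241 200] top [258 196] right [285 267] bottom [284 270]
```

The numbers show the pile is not flat. The blue lid's front now sits at z of about 0.127-0.148, roughly 13 mm higher than at the start, and it did not come down when the bar left. Its front edge must be perched on the lower rod. I'll go to the front and measure this before easing it off.

```bash
python3 - <<'E'
from h import *
a=np.radians(78.7);n=np.array([np.cos(a),np.sin(a),0]);edge=np.array([.5315,-.180,0])
step(edge+n*.09+[0,0,.150],tool(78.7,80))
E
```

```text
shift [ 36.5 110.5 194. ] turn [ 0.2388 -0.8676  0.1703]
```

Emit:
servo_tool --motion '[[[36,110,194],[0.239,-0.868,0.17],255],[[36,110,194],[0.239,-0.868,0.17],255],[[36,110,194],[0.239,-0.868,0.17],255],[[36,110,194],[0.239,-0.868,0.17],255],[[36,110,194],[0.239,-0.868,0.17],255],[[36,110,194],[0.239,-0.868,0.17],255],[[36,110,194],[0.239,-0.868,0.17],255],[[36,110,194],[0.239,-0.868,0.17],255],[[36,110,194],[0.239,-0.868,0.17],255]]'

```text
time: 20.9
eef_pos: [0.549, -0.0923, 0.1498]
orientation: [0.407, 0.592, 0.486, -0.497]
wrist_force: [-0.3, 0.8, -0.6]
opening: -0.0002
grip_force: 0.0
```

```bash
cat > front.py <<'E'
from h import *
a=np.radians(78.7);n=np.array([np.cos(a),np.sin(a),0]);edge=np.array([.5315,-.180,0]);lat=np.array([n[1],-n[0],0])
s=read_state();print(s["time"],s["eef_pos"],s["joints"].round(2),s["wrist_force"].round(1))
w=camera_info("wrist");im=capture("wrist");cv2.imwrite("pics/wf.png",im[:,:,::-1]);print("cam",w["origin"])
from scipy.ndimage import map_coordinates
# resample the plane through the pile's front face: z profile at lateral offsets
z=np.arange(.07,.21,.002)
for L in(-.033,-.026,.026,.033):
    P=np.array([edge-n*.010+lat*L+[0,0,zz] for zz in z]);uv=proj(w,P)
    c=np.array([map_coordinates(im[:,:,i].astype(float),[uv[:,1],uv[:,0]],order=1,cval=-1) for i in range(3)]).T
    lab=""
    for r,g,b in c:
        if r<0: q="."
        elif max(r,g,b)<45: q="k"
        elif b>1.5*r and b>1.3*g: q="B"
        elif r>1.8*g and r>1.8*b: q="R"
        elif b>1.15*g and r>1.1*g: q="V"
        elif r>1.25*b: q="y"
        else: q="w" if max(r,g,b)>140 else "g"
        lab+=q
    print(L,lab)
E
python3 front.py
```

```text
20.9 [ 0.54898425 -0.09229344  0.1498366 ] [ 0.2   0.81 -0.06  1.84 -1.14  2.75] [-0.3  0.8 -0.6]
cam [0.57963201 0.05913382 0.09502862]
-0.033 yyyyyyyyyRRRRyyywwwwwwwwwwgwwwBBBBBBBBBwwwwRRRRRRRRRRwwwwwwwwwwVVVVVVV
-0.026 yyyyyyyyyRRRwwwwwwwwwwwwwwgwwwBBBBBBBBwwwwwRRRRRRRRRRwwwwwwwwwwVVgkkkk
0.026 yyyyyyyyyyyyywwwwwwwwwwwwwgwwwBBBBBBBBwwwwwRRRRRRRRRRywwwwwwgggkkkkkkk
0.033 yyyyyyyyyyyyyyyygwwwwwwwwwgwwwBBBBBBBBBwwwwRRRRRRRRRRRwwwwwwwwwwVVVVVV
```

Confirmed: on both sides the blue lid spans z 0.130-0.148, against 0.110-0.135 at the start. The front edge is caught on the lower rod, level from side to side. I'll nudge the blue lid back, just over the upper rod, with the shut fingertips.

```bash
python3 - <<'E'
from h import *
a=np.radians(78.7);n=np.array([np.cos(a),np.sin(a),0]);edge=np.array([.5315,-.180,0])
step(edge+n*.012+[0,0,.1395],tool(78.7,83))
print(tool(78.7,83).inv().apply(-n*10),tool(78.7,83).inv().apply([0,0,10]))
E
```

```text
shift [-1.8 -0.2 78.2] turn [ 0.0005 -0.0539 -0.0021]
[-1.21869343e+00 -8.39283730e-16  9.92546152e+00] [-9.92546152e+00 -1.66533454e-15 -1.21869343e+00]
```

Emit:
servo_tool --motion '[[[-1,0,30],[0,-0.03,0],255],[[-1.8,0,60],[0,-0.054,-0.002],255],[[-1.8,0,74],[0,-0.054,-0.002],255],[[-1.8,0,78],[0,-0.054,-0.002],255],[[-1.8,0,78],[0,-0.054,-0.002],255]]'

```text
time: 21.45
eef_pos: [0.5336, -0.169, 0.1419]
orientation: [0.421, 0.58, 0.473, -0.512]
wrist_force: [-0.4, -0.2, 0.5]
opening: 0.0002
grip_force: 0.0
```

Emit:
servo_tool --motion '[[[-0.4,0,3],[0,0,0],255],[[-0.8,0,6],[0,0,0],255],[[-1.1,0,9],[0,0,0],255],[[-1.5,0,12],[0,0,0],255],[[-1.8,0,15],[0,0,0],255],[[-2.1,0,17],[0,0,0],255]]'

```text
time: 22.05
eef_pos: [0.53, -0.1857, 0.1397]
orientation: [0.42, 0.579, 0.474, -0.513]
wrist_force: [0.6, -0.2, -0.0]
opening: 0.0
grip_force: 0.0
```

Emit:
servo_tool --motion '[[[-0.1,0,1],[0,0,0],255],[[-0.2,0,2],[0,0,0],255],[[-0.4,0,3],[0,0,0],255],[[-0.5,0,4],[0,0,0],255],[[-0.5,0,4],[0,0,0],255]]'

```text
time: 22.55
eef_pos: [0.5292, -0.1895, 0.1397]
orientation: [0.42, 0.579, 0.474, -0.513]
wrist_force: [0.4, 1.7, -0.2]
opening: -0.0002
grip_force: 0.6
```

Emit:
servo_tool --motion '[[[-0.1,0,1],[0,0,0],255],[[-0.2,0,2],[0,0,0],255],[[-0.4,0,3],[0,0,0],255],[[-0.4,0,3],[0,0,0],255]]'

```text
time: 22.95
eef_pos: [0.5286, -0.1926, 0.1399]
orientation: [0.42, 0.579, 0.474, -0.513]
wrist_force: [-0.4, 0.3, -0.9]
opening: 0.0002
grip_force: 0.7
```

```bash
python3 front.py; python3 chk.py
```

```text
22.95 [ 0.52861267 -0.1926      0.13993711] [ 0.04  0.79 -0.18  1.71 -1.3   2.69] [-0.4  0.3 -0.9]
cam [ 0.55889016 -0.04435779  0.07675662]
-0.033 yyywwwwwwwBBBBBBgwwwBBBwwwwgwwRRRRRRRRRwwwwwkkkkkgggkgggggkkkkkkkkkkkk
-0.026 yyywwwwwwwBBBBBBgwwwBBBwwwwgwwRRRRRRRRywwwwwwwkkkkkkkkkkkkkkkkkkkkkkkk
0.026 yyywwwwwwwBBBBBBgwwwBBBwwwwgwwRRRRRRRRRwwwwwwgkkkkkkkkkkkkkkkkkkkkkkkk
0.033 yyywwwwwwwBBBBBBgwwwBBBwwwwgwwRRRRRRRRRywwwwkkkkkkkkkggggkkkkkkkkkkkkk
23.0 [ 0.52859907 -0.19259621  0.13991477] -0.00021634419437480137 [ 0.7 -0.  -0.7] [ 1.27 -0.17  0.07]
jar (array([ 502. , -334.2]), array([49.2, 52.3]), 0.3, 309)
violet (array([ 506.5, -280.2]), array([226.7,  77.4]), 79.6, 1284)
jade [(array([579.6, 275.8]), array([50.6, 85.5]), 3.3, 376)]
```

The pile dropped flat behind the rail: blue lid at z 0.090-0.114, red at 0.130-0.148, level on both sides, with the jar still on top. I'll back away and check the bar's final position.

Emit:
servo_tool --motion '[[[0.5,0,-4],[0,0,0],255],[[2,0,-20],[0,0,0],255],[[6,0,-60],[0,0,0],255],[[-20,0,-100],[0,0,0],255],[[-70,0,-110],[0,0.1,0],255],[[-120,0,-110],[0,0.2,0],255],[[-170,0,-110],[0,0.3,0],255],[[-220,-60,-90],[0,0.4,0],255],[[-220,-100,-60],[0,0.4,0],255],[[-220,-130,-20],[0,0.4,0],255],[[-220,-130,-20],[0,0.4,0],255]]'

```text
time: 24.15
eef_pos: [0.3965, -0.1741, 0.3619]
orientation: [0.318, 0.67, 0.548, -0.388]
wrist_force: [0.8, -0.3, 1.2]
opening: 0.0002
grip_force: 0.0
```

```bash
python3 chk.py; python3 - <<'E'
from h import *
from scipy.ndimage import map_coordinates
ci=camera_info("top");t=capture("top").astype(float);b0=cv2.imread("pics/top0.png")[:,:,::-1].astype(float)
y=np.radians(4.9);hd=np.array([np.cos(y),np.sin(y),0]);d=np.array([-hd[1],hd[0],0])
T=np.array([.5879,.168,.0195]);W=np.array([.4833,.159,.0195])-.105*hd
def prof(im,P0,u,r):
    P=P0+np.outer(r,u);uv=proj(ci,P);c=np.array([map_coordinates(im[:,:,i],[uv[:,1],uv[:,0]],order=1) for i in range(3)]);return c[1]-c[0]  # green minus red
for nm,im,P0 in(("new",t,T),("twin0",b0,W)):
    r=np.arange(-.05,.0501,.001)
    for off in(-.11,0,.11):
        g=prof(im,P0+d*off,hd,r);m=r[g>12]*1000;print(nm,"across at",off,m.min().round(),m.max().round()) if len(m) else print(nm,off,"none")
    r=np.arange(-.18,.181,.001)
    for off in(-.012,0,.012):
        g=prof(im,P0+hd*off,d,r);m=r[g>12]*1000;print(nm,"along at",off,m.min().round(),m.max().round(),len(m))
E
```

```text
24.15 [ 0.39649649 -0.17408319  0.36192599] 0.0002435084029654343 [ 0.8 -0.3  1.2] [ 0.85 -0.2  -0.03]
jar (array([ 502., -334.]), array([49.2, 52.2]), 0.3, 312)
violet (array([ 506. , -281.6]), array([223. ,  76.9]), 79.6, 1260)
jade [(array([573.5, 118.4]), array([ 82.2, 194. ]), 4.3, 468)]
new across at -0.11 -29.0 23.0
new across at 0 6.0 50.0
new across at 0.11 -21.0 27.0
new along at -0.012 -145.0 180.0 134
new along at 0 -146.0 179.0 139
new along at 0.012 -145.0 153.0 256
twin0 across at -0.11 -29.0 20.0
twin0 across at 0 -25.0 24.0
twin0 across at 0.11 -22.0 29.0
twin0 along at -0.012 -154.0 145.0 300
twin0 along at 0 -155.0 145.0 301
twin0 along at 0.012 -180.0 180.0 305
```

```bash
python3 - <<'E'
from h import *
from scipy.ndimage import map_coordinates
ci=camera_info("top");b0=cv2.imread("pics/top0.png")[:,:,::-1].astype(float);f=cv2.imread("pics/fin.png")[:,:,::-1].astype(float);l=cv2.imread("pics/last.png")[:,:,::-1].astype(float)
y=np.radians(4.9);hd=np.array([np.cos(y),np.sin(y),0]);d=np.array([-hd[1],hd[0],0]);S=np.array([.4833,.159,0])
def fit(im,P0,ch,z,offs,r,sgn):
    pts=[]
    for o in offs:
        P=P0+d*o+np.outer(r,hd);P[:,2]=z;uv=proj(ci,P);c=[map_coordinates(im[:,:,i],[uv[:,1],uv[:,0]],order=1) for i in range(3)]
        g=sgn*np.gradient(c[1]-c[0] if ch=="gr" else sum(c));g=np.clip(g,0,None)**2;
        if g.max()>0: pts.append((o,(g*r).sum()/g.sum()))
    p=np.array(pts);k=np.polyfit(p[:,0],p[:,1],1);e=p[:,1]-np.polyval(k,p[:,0]);g=abs(e)<2.5*np.median(abs(e))+.0005;k=np.polyfit(p[g,0],p[g,1],1)
    return "slope deg %.2f  mid mm %.1f n %d"%(-np.degrees(np.arctan(k[0])),k[1]*1000,g.sum())
r=np.arange(-.015,.0151,.0005);o=np.arange(-.15,.151,.005)
for nm,im in(("t0",b0),("fin",f),("last",l)):
    print(nm,"head edge",fit(im,S+.140*hd,"sum",0,o,r,-1))
for nm,im,c in(("twin0",b0,S-.105*hd),("new fin",f,S+.105*hd),("new last",l,S+.105*hd)):
    oo=o if nm!="new last" else np.r_[o[o<-.06],o[o>.08]]
    print(nm,fit(im,c+.025*hd,"gr",.02,oo[abs(oo)<.135],r*.8,-1),"|",fit(im,c-.025*hd,"gr",.02,oo[abs(oo)<.135],r*.8,1))
E
```

```text
t0 head edge slope deg 0.13  mid mm 2.6 n 61
fin head edge slope deg 0.28  mid mm 2.3 n 61
last head edge slope deg 0.17  mid mm 2.6 n 61
twin0 slope deg -2.30  mid mm -0.7 n 52 | slope deg -2.08  mid mm 0.4 n 52
new fin slope deg -0.86  mid mm -1.0 n 54 | slope deg -1.04  mid mm -0.8 n 54
new last slope deg -0.93  mid mm -1.1 n 22 | slope deg -0.58  mid mm -1.6 n 18
```

The bar lies within about 1° of square to the sheet and within about 3 mm of its mark. The twin itself sits 2° off. The pile is flat, the jar is upright and the arm is clear, so I'll hand it in.

```bash
python3 -c "
from station import *
print(finish_job())"
```

```text
the job is handed in; nothing more can be done
None
```

The paperweight lies across the head of the sheet, about 1° from square and 3 mm from its mark, and the pile is flat behind the rail with the jar still on top. The pile's front first caught on the lower rod, so I freed it with a light push of the fingertips on the blue lid, just after setting the bar down.

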